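Hotplate off, turner away

TASK

The frying is done. First switch the hotplate off by turning its red knob fully anticlockwise to its stop; then take the wooden turner from its rest and stand it in the empty blue crock, handle down and blade up. Keep the crock upright and leave everything else where it is.

Things in the scene. Friction and masses are not known exactly. Their poses are not given: they have to be found in the camera images.
- knob (a joint): Angle of the hotplate's red knob, rad: 0 = off, the end stop fully anticlockwise (looking at the panel); grows clockwise, to the other stop at 2.4. Starts at 0.8 to 1.5. No spring or click: light friction (0.03 N m), stays where left. The knob: a disc 64 mm across with an upright bar grip 61 mm long, 14 mm wide; a white line on the bar's top marks its pointing end, up the slope when off.
- knob_grip (a point): Point on the red knob's turning axis at the height to grip, 37 mm out from the sloping panel, about 79 mm above the table. The bar's top is 7 mm further out, its foot (at the disc) 23 mm further in. z: along the turning axis, out of the panel, leaning 35 degrees from vertical to the hotplate's front (the side away from the robot); x along the bar, y across it: both turn with the knob.
- hotplate: White tabletop hotplate, fixed, 280 mm deep (x), 240 mm wide (y), 77 mm high, a black plate on top. The front 82 mm of its depth is the control panel, sloping 35 degrees, from 20 mm high at its front edge up to 77 mm; the red knob is in its middle, a black mark above it shows off. Origin: centre of its underside; its front is its own -x side, turned away from the robot.
- turner: Wooden turner (spatula), 200 mm long, about 70 g. Origin: on its centreline at mid-length; x along it to the blade, y across, z out of its upper face. Handle: x = -100 to +45 mm, 22 mm wide (y), 16 thick (z); blade: x = +42 to +100 mm, 50 mm wide, 6 thick. Lies loose on the rest, sloping 22 degrees, blade end higher and farther from the robot, its middle 75 mm above the table.
- turner_butt (a point): Centre of the rounded end of the turner's handle (x = -100 mm); let go in the crock, the turner leans over against the rim. Same axes as the turner.
- turner_grip (a point): Point on the turner's centreline at x = +12 mm, 112 mm from the handle's end, with free space at both sides and beneath it while on the rest; same axes as the turner.
- rest: Utensil rest, fixed: marble base 170 x 60 mm, 10 mm thick; a low steel cradle round the turner's handle (turner x = -100 to -64 mm; 34 mm wide over its cheeks, which rise to 4 mm above the turner's centreline; an end plate behind) and a post 44 mm wide under the blade at turner x = +60 mm. Origin: centre of its underside, x towards the high end.
- crock: Blue straight-sided round ceramic utensil crock, open at the top, empty: 72 mm outside, 64 mm inside, 85 mm high, inner floor 6 mm above its underside. Origin: centre of its underside. Loose, 0.6 kg.
- pan: Round black pan without a handle, 196 mm across and 50 mm high, with two pasties in it, standing on the hotplate (its foot 85 mm above the table). Origin: centre of its underside. Loose, 0.9 kg. Not to be moved.
- flour_jar: White round jar with a green band and a glass lid, 86 mm across, 113 mm high. Origin: centre of its underside. Loose. Not to be moved.
- pepper_pot: Dark wooden pepper pot, 44 mm across, 90 mm high. Origin: centre of its underside. Loose. Not to be moved.
- rolling_pin: Wooden rolling pin lying on the left of the table, 260 mm long, 44 mm thick. Origin: under its middle, x along it. Not to be moved.
Mind the look-alikes: they are no part of the job. Of the things like the turner, leave any that is yellow; of the rest the larger one is meant. What is meant by the crock is not purple, and is the larger of those in its own colour.

How it is judged (in metres and radians):
On the way, in this order (a step that is already met when the one before it is completed fails the run):
1. the red knob is turned back to off (value of joint knob below 0.06 rad), for 0.2 s.
2. the turner stands in the crock, handle down (z of turner_butt in the frame of crock between 0 and 0.03 m and horizontal distance between turner_butt and crock below 0.036 m and angle between turner's own x axis and vertical below 0.62 rad), for 0.2 s.
At the end, for the whole second after the job is handed in: The knob is at most 0.06 rad from its off stop; the turner stands in the crock, let go, the end of its handle inside it and less than 30 mm above the crock's underside, blade up, leaning at most 0.62 rad (35 degrees); the crock stands upright (within 0.1 rad) (all of step 2 and value of joint knob below 0.06 rad and angle between crock's own z axis and vertical below 0.1 rad); the robot touches nothing.
It fails at once if the pan, flour jar, pepper pot or rolling pin is displaced by more than 30 mm (distance of any of pan, flour_jar, pepper_pot, rolling_pin from where it was at the start of the episode above 0.03 m).
It fails at once if the crock is tipped by more than 0.5 rad (angle between crock's own z axis and vertical above 0.5 rad).
It also fails if it takes over 51 s, if anything falls off the work surface, if the arm or the gripper's body presses on something with over 40 N, if the wrist force passes 120 N, or if a joint passes its speed limit or range.

ROBOT

A 6-joint arm with a two-finger parallel gripper is mounted at the origin on the work surface. World frame = base frame: x ahead of the robot, y to its left, z up, the work surface at z = 0. Lengths are in mm, angles in rad, forces in N, time in s.
With the tool pointing down it reaches from about 350 to 975 mm from the base axis. Payload 7.1 kg.
Tool frame: the origin (TCP) lies midway between the tips of the shut fingers; the grasp point (between the pads) lies 19 mm behind it; z points along the fingers, y is the line along which they close (so a half turn about z gives the same grasp; the last joint's range is limited). The gripper opens to 88 mm and grips with 3 to 60 N. Pads are 20 mm wide; open, the fingers measure 115 mm over their backs; the gripper's body (75 mm by 178 mm) begins 61 mm behind the grasp point.
Start: joints at [-1.143, 0.423, 1.63, -0, 1.089, -0.019], TCP at [270.066, -563.622, 222.675] pointing down, gripper open.
Joint ranges: [-3, 3], [-0.9, 2.11], [0.09, 2.58], [-1.31, 4.45], [0.11, 2.69], [-2.54, 2.54]. Speed limits (rad/s): [2.39, 2.39, 3.01, 3.14, 3.14, 3.14].

INTERFACE

Orientations are given as a rotation vector (axis times angle).
In Python, from workcell import ctrl gives the robot as it stands. The module is installed in compiled form; this text tells all that it offers.
- The arm moves only by the tool apply_moves, never from a script. Its argument "targets" is a list of rows, each a list of 3 entries, a list of its own where there are three numbers: the opening, from -1 (shut) to 1 (fully open), then the shift along the tool's x, y, z normalised to -1 to 1, where 1 is 5 cm, then the turn, a rotation vector about the tool's x, y, z normalised to -1 to 1, where 1 is 90 degrees. In form: [[jaw, [x, y, z], [wx, wy, wz]], ...]. A call has 1 to 8 rows; each row shifts and turns the commanded pose from where the row before left it, along the tool's axes as they then stand; what a row does not reach is not made up. A row lasts 1/8 s, in which the tool goes at most 62.5 mm and 10.7 degrees, less where a joint would pass 70% of its speed; a pose out of reach is approached as far as the arm can. A call with a number of a shift or a turn outside -1 to 1 is refused whole. A call with a gripper value outside its range is refused whole. The fingers move at their own pace and stop on an object; the grip force is fixed at half the most. Time passes only in rows, so rows that do not move let the fingers close. It gives the time, the measured TCP pose, the force, the opening and the grip force at its end, in the units of the state.
- ctrl.get_obs(): the state, without advancing time (a new reading comes with each control period).
- ctrl.get_image(name): name is "side" or "top"; returns a dict with "pixels" (420x560x3 uint8, blue, green, red), "camera_matrix" (3x3 intrinsics, pixels), "view" (4x4, takes a point from world to camera coordinates). Camera axes: x right, y down, z forward; pixel columns grow to the right and rows downward; lengths in mm; the calibration is good to about 2 mm. A picture is of the moment at which its call begins. There is no depth.
- ctrl.close_job(): hands the job in; it is judged then, once.
Trained networks look in the newest picture that a camera, given by its name, has taken for a name from the list of things; names that differ only in an ending like _2 or _b are one class to them, and where a whole thing is asked for, a point or a joint stands for the part that bears it (a point fixed in the world has none). Each returns a list of dicts, best first, with "score" (0 to 1); they miss things now and then, are a little off and sometimes report something else, mostly with a low value. They report only what shows in the picture. A call takes as long as a camera call. They do not tell look-alikes from the thing itself.
- ctrl.masks_of(label, camera): "region" (420x560 bool, what is visible of it) and "bbox" ([left, top, right, bottom] in pixels, round what is visible of it).
- ctrl.pinpoint(label, camera): "xy" ([column, row] in pixels: a listed point, or the origin of a listed thing).
The state is a dict: "t": time; "qpos": joint angles; "qvel": joint speeds; "joint_torque": joint torques, N m; "ee_pos": TCP position; "orientation": TCP orientation; "ft_force": force on the tool from outside, world axes, zero at the start; "moment": the same for the moment, N m; "width": finger opening in mm; "grasp_force": force on a finger pad.
Only numpy, scipy, OpenCV 4.12 (cv2) and the standard library are available. Lean on these libraries where they do the work, as an engineer would, in place of code of your own. Each camera call takes 0.05 s, during which the arm holds its last target. There are 200 camera calls.

## Working session

There is one attempt and no reset: what is moved stays moved. The work goes in short steps, Python scripts to look and compute and a tool call to move; the robot and the scene stay as the last step left them, time stands still between calls to the robot, and variables do not carry over. Pictures are saved under pics/ and viewed, at most 10 in all, crops included, and the job is handed in when it is done.

Besides the shell and the picture viewer there is one more tool, called after "Request:" by a JSON object that holds its "api" and its "payload". apply_moves: Moves the arm, as the interface text tells. Scaled input: -1 to 1 covers 5 cm each way for a shift and 90 degrees each way for a turn. Its arguments: {"type":"object","properties":{"targets":{"type":"array"}},"required":["targets"]}

```bash
mkdir -p pics
cat > h.py <<'E'
import numpy as np, cv2, json, pickle
from workcell import ctrl
from scipy.spatial.transform import Rotation as R
def snap(n):
    d=ctrl.get_image(n); return d
def proj(d,p):
    p=np.atleast_2d(p); V=np.array(d["view"]); K=np.array(d["camera_matrix"])
    c=p@V[:3,:3].T+V[:3,3]; u=c@K.T; return u[:,:2]/u[:,2:]
def ray(d,uv):
    V=np.array(d["view"]); K=np.array(d["camera_matrix"])
    r=V[:3,:3].T@np.linalg.solve(K,[uv[0],uv[1],1]); return -V[:3,:3].T@V[:3,3], r/np.linalg.norm(r)
def tri(obs):
    A=0;b=0
    for d,uv in obs:
        o,r=ray(d,uv); M=np.eye(3)-np.outer(r,r); A=A+M; b=b+M@o
    p=np.linalg.solve(A,b); return p,[np.round(proj(d,p)[0]-uv,1) for d,uv in obs]
def atz(d,uv,z):
    o,r=ray(d,uv); return o+r*(z-o[2])/r[2]
E
python3 - <<'E'
from h import *
D={}
for n in("side","top"):
    d=snap(n);D[n]=d;cv2.imwrite(f"pics/{n}0.png",d["pixels"])
    print(n,"campos",np.round(ray(d,(280,210))[0]))
    for l in("knob_grip","turner","turner_grip","turner_butt","crock","hotplate","rest","pan","flour_jar","pepper_pot"):
        print(l,[(np.round(x["xy"],1).tolist(),round(float(x["score"]),2)) for x in ctrl.pinpoint(l,n)])
pickle.dump(D,open("D0.pkl","wb"))
o=ctrl.get_obs();print({k:np.round(v,3).tolist() for k,v in o.items()})
E
```

```text
side campos [ -77. 1096. 1293.]
knob_grip [([338.3, 139.5], 0.47)]
turner [([300.4, 212.1], 0.92), ([300.3, 124.3], 0.76), ([306.4, 274.5], 0.73)]
turner_grip [([303.5, 271.6], 0.61), ([297.4, 125.0], 0.6), ([301.6, 210.8], 0.56)]
turner_butt [([327.3, 226.4], 0.97), ([324.2, 287.7], 0.74), ([323.1, 130.0], 0.64)]
crock [([209.5, 220.8], 0.85), ([267.6, 238.8], 0.8), ([250.2, 270.5], 0.65)]
hotplate [([355.4, 170.4], 0.73)]
rest [([298.4, 226.6], 0.56), ([240.3, 239.0], 0.52)]
pan [([368.1, 163.7], 0.67)]
flour_jar [([255.6, 200.6], 0.92), ([352.0, 171.5], 0.38)]
pepper_pot [([240.0, 242.3], 0.58)]
top campos [ 403.  111. 1698.]
knob_grip [([401.7, 213.7], 0.51)]
turner [([275.2, 240.0], 0.79), ([409.3, 154.7], 0.79), ([230.0, 274.3], 0.78)]
turner_grip [([278.0, 235.3], 0.93), ([408.1, 151.0], 0.81), ([277.1, 237.9], 0.7), ([229.7, 272.3], 0.64)]
turner_butt [([278.5, 268.4], 0.91), ([224.2, 297.9], 0.88), ([424.1, 180.2], 0.71)]
crock [([207.9, 226.1], 0.98), ([229.4, 160.0], 0.75), ([246.6, 219.6], 0.62)]
hotplate []
rest [([279.5, 241.4], 0.63)]
pan [([377.9, 261.6], 0.64)]
flour_jar [([276.3, 183.5], 0.83)]
pepper_pot [([230.6, 195.2], 0.54), ([206.7, 226.3], 0.44)]
{'t': 1.1, 'qpos': [-1.143, 0.423, 1.63, 0.0, 1.089, -0.019], 'qvel': [-0.001, 0.001, -0.002, 0.002, -0.001, -0.001], 'joint_torque': [0.002, -54.458, -27.405, 0.065, 0.017, 0.0], 'ee_pos': [270.068, -563.628, 222.659], 'orientation': [3.064, 0.696, 0.0], 'ft_force': [0.494, -0.478, 0.05], 'moment': [0.015, 0.037, 0.003], 'grasp_force': 0.0, 'width': 88.007}
```

View pictures.

View pics/side0.png

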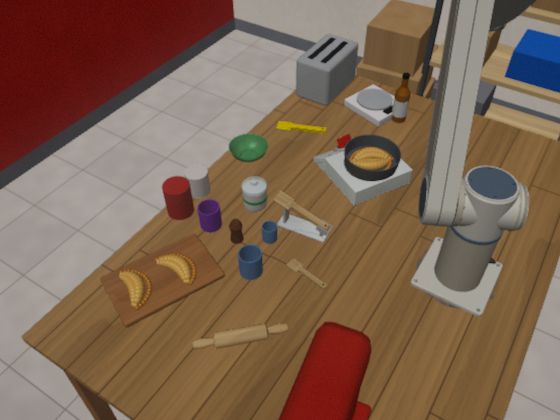

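View pics/top0.png

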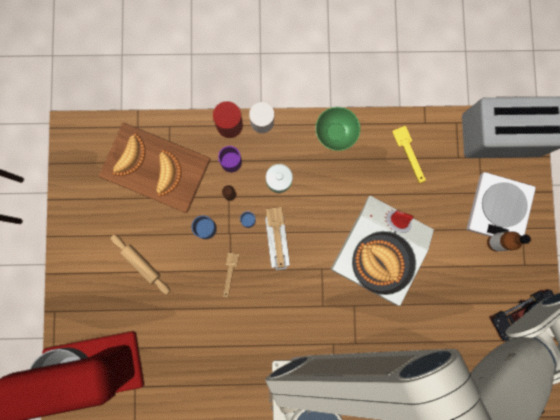

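Side: wooden turner on the rest (302,211), small wooden one on the table (306,274), yellow one (300,127). Crocks: large blue (250,263), small blue (270,232), purple (209,216). In the top view, the turner is at (277,238) with the others at (230,274) and (410,153). The crocks there are large blue (204,228), small blue (248,219) and purple (230,160). The turner meant is the larger non-yellow one (on the rest), and the crock meant is the larger blue one. I'll confirm both in one enlarged crop.

Run:
```python
from h import *
D=pickle.load(open("D0.pkl","rb"))
M={}
for n in("side","top"):
    for l in("knob","turner","crock","hotplate","rest","pan","flour_jar","pepper_pot"):
        M[n,l]=ctrl.masks_of(l,n)
        print(n,l,[(np.round(x["bbox"]).astype(int).tolist(),round(float(x["score"]),2),int(x["region"].sum())) for x in M[n,l]])
    print(np.round(D[n]["camera_matrix"],1).tolist())
pickle.dump(M,open("M0.pkl","wb"))
T=D["top"]["pixels"];S=D["side"]["pixels"]
c=lambda I,x,y,w,h,s:cv2.resize(I[y:y+h,x:x+w],None,fx=s,fy=s,interpolation=cv2.INTER_CUBIC)
a=c(T,185,195,110,75,3.636);b=c(T,330,190,110,75,3.636)
e=c(S,220,180,120,105,3.333);f=c(S,305,120,120,105,3.333)
t=np.hstack([a[:270,:398],b[:270,:398]]);u=np.hstack([e[:320,:398],f[:320,:398]])
cv2.imwrite("pics/crop0.png",np.vstack([t,u]))
def G(n,uv): return (D[n],uv)
print("crock",tri([G("side",(250.2,270.5)),G("top",(207.9,226.1))]))
print("grip",tri([G("side",(301.6,210.8)),G("top",(277.5,236.5))]))
print("butt",tri([G("side",(327.3,226.4)),G("top",(278.5,268.4))]))
print("turner",tri([G("side",(300.4,212.1)),G("top",(275.2,240))]))
print("knob",tri([G("side",(338.3,139.5)),G("top",(401.7,213.7))]))
```

```text
side knob []
side turner [([286, 262, 324, 289], 0.86, 285), ([275, 189, 329, 231], 0.78, 615), ([275, 117, 324, 134], 0.62, 332)]
side crock [([263, 222, 278, 243], 0.68, 321), ([238, 243, 262, 279], 0.6, 749)]
side hotplate [([309, 135, 413, 206], 0.79, 2409)]
side rest [([272, 209, 327, 243], 0.8, 760)]
side pan [([342, 136, 399, 180], 0.66, 2145)]
side flour_jar [([243, 176, 270, 210], 0.69, 789)]
side pepper_pot [([232, 218, 240, 247], 0.74, 327)]
[[524.3, 0.0, 287.0], [0.0, 524.3, 204.9], [0.0, 0.0, 1.0]]
top knob [([393, 210, 413, 229], 0.55, 300)]
top turner [([393, 125, 426, 185], 0.76, 544), ([224, 249, 241, 300], 0.54, 328)]
top crock [([192, 213, 214, 240], 0.79, 462), ([220, 145, 243, 170], 0.61, 448), ([238, 214, 257, 225], 0.45, 183)]
top hotplate [([335, 197, 434, 304], 0.89, 3178), ([264, 166, 294, 191], 0.22, 715)]
top rest [([269, 225, 290, 272], 0.79, 453)]
top pan [([351, 228, 415, 295], 0.7, 3282)]
top flour_jar [([266, 168, 290, 191], 0.85, 598), ([267, 206, 286, 265], 0.33, 603)]
top pepper_pot [([223, 185, 238, 200], 0.71, 171)]
[[512.0, 0.0, 277.2], [0.0, 512.0, 215.7], [0.0, 0.0, 1.0]]
crock (array([548.32982536, 314.88029687, -12.57454875]), [array([0.2, 0. ]), array([-0.1, -0.1])])
grip (array([503.98560166,  84.09335318,  77.15640057]), [array([0.1, 0. ]), array([-0.1, -0.1])])
butt (array([405.67851794,  83.53488347,  60.02140524]), [array([0.9, 0.1]), array([-0.4, -0.8])])
turner (array([497.01117157,  93.88894387,  83.04196267]), [array([1.6, 0.2]), array([-0.8, -1.5])])
knob (array([ 576.96932144, -313.14151597,   69.95765882]), [array([1.9, 0.1]), array([-1. , -1.9])])
```

View pics/crop0.png

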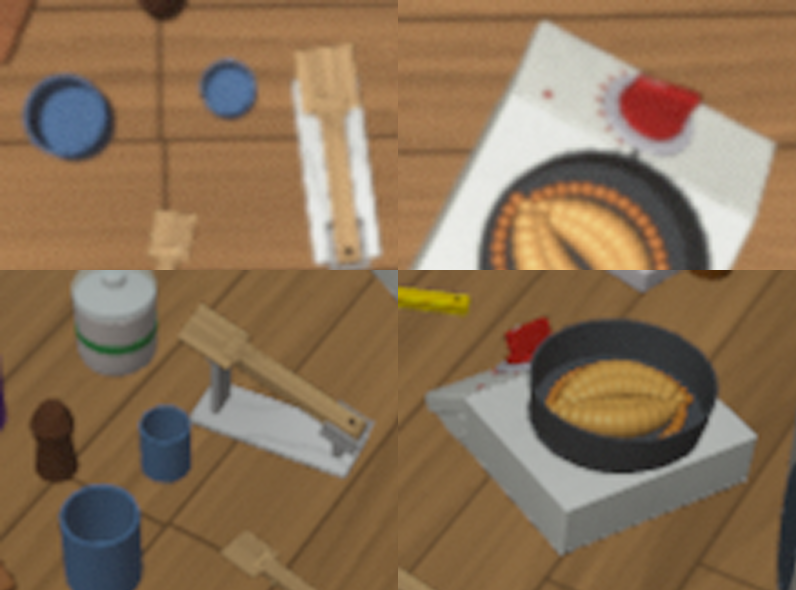

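The crop confirms both: the large blue crock is the lower-left blue one, and the turner with the wide blade lies on the marble rest. The knob's bar shows at top (402,216) and side (345,140). Next I'll fit the known shapes to the silhouettes in both views.

```bash
cat > fit.py <<'E'
from h import *
from scipy.optimize import minimize
S=4
def render(d,hulls,win):
    x0,y0,x1,y1=win; im=np.zeros(((y1-y0)*S,(x1-x0)*S),np.uint8)
    for P in hulls:
        uv=(proj(d,P)+0.5-[x0,y0])*S-0.5
        h=cv2.convexHull(uv.astype(np.float32))
        cv2.fillPoly(im,[np.round(h*16).astype(np.int32)],1,shift=4)
    return cv2.resize(im.astype(np.float32),(x1-x0,y1-y0),interpolation=cv2.INTER_AREA)
def cyl(r,z0,z1,n=40):
    a=np.linspace(0,2*np.pi,n,endpoint=False);c=np.c_[r*np.cos(a),r*np.sin(a)]
    return np.r_[np.c_[c,0*a+z0],np.c_[c,0*a+z1]]
def box(a,b): return np.array([[x,y,z] for x in(a[0],b[0]) for y in(a[1],b[1]) for z in(a[2],b[2])],float)
def Rz(a): return R.from_euler('z',a).as_matrix()
def crock(p): return [cyl(36,0,85)+[p[0],p[1],0]]
def turner(p): # x,y,z,yaw,pitch
    M=Rz(p[3])@R.from_euler('y',-p[4]).as_matrix()
    h=box((-100,-11,-8),(45,11,8));b=box((42,-25,-3),(100,25,3))
    return [h@M.T+p[:3],b@M.T+p[:3]]
HP=np.array([[x,y,z] for y in(-120,120) for x,z in((-140,0),(140,0),(140,77),(-58,77),(-140,20))],float)
s35,c35=np.sin(np.radians(35)),np.cos(np.radians(35))
KN=np.array([[c35,0,-s35],[0,1,0],[s35,0,c35]]).T  # placeholder
# panel frame: z normal = (-s,0,c) ; x up the slope = (c,0,s)
PF=np.array([[c35,0,-s35],[0,-0+1,0],[s35,0,c35]])
def hotplate(p): return HP@Rz(p[2]).T+[p[0],p[1],0]
def knob(p,q): # clockwise seen from outside -> negative about normal
    M=Rz(p[2])@PF; o=Rz(p[2])@[-99,0,48.5]+[p[0],p[1],0]
    return [cyl(32,0,14)@M.T+o, box((-30.5,-7,14),(30.5,7,44))@(M@Rz(-q)).T+o]
def fit(loss,x0,step):
    x0=np.array(x0,float); sim=np.vstack([x0]+[x0+np.eye(len(x0))[i]*step[i] for i in range(len(x0))])
    for _ in range(3):
        r=minimize(loss,sim[0],method="Nelder-Mead",options=dict(initial_simplex=sim,maxiter=600,xatol=1e-3,fatol=1e-3))
        sim=np.vstack([r.x]+[r.x+np.eye(len(x0))[i]*step[i]*.4 for i in range(len(x0))])
    return r
E
python3 - <<'E'
from fit import *
D=pickle.load(open("D0.pkl","rb"));M=pickle.load(open("M0.pkl","rb"))
def crop(m,w): return m[w[1]:w[3],w[0]:w[2]].astype(np.float32)
def win(ms,pad=12):
    ys,xs=np.where(ms); return (xs.min()-pad,ys.min()-pad,xs.max()+pad,ys.max()+pad)
def multi(model,masks):
    W={n:win(m) for n,m in masks.items()}
    C={n:crop(m,W[n]) for n,m in masks.items()}
    return lambda p:sum(((render(D[n],model(p),W[n])-C[n])**2).sum() for n in masks)
def pick(n,l,i): return M[n,l][i]["region"]
for ns in(("side","top"),("side",),("top",)):
    m={n:pick(n,"crock",1 if n=="side" else 0) for n in ns}
    r=fit(multi(crock,m),(548,325),(8,8));print("crock",ns,np.round(r.x,1),round(r.fun,1),[int(v.sum()) for v in m.values()])
tm={"side":pick("side","turner",1),"top":pick("top","flour_jar",1)}
for ns in(("side","top"),("side",),("top",)):
    m={n:tm[n] for n in ns}
    if len(ns)==2:
        r=fit(multi(turner,m),(497,87,75,0.03,.384),(8,8,6,.1,.06))
    else: r=fit(multi(lambda p:turner([p[0],p[1],75,p[2],.384]),m),(497,87,.03),(8,8,.1))
    print("turner",ns,np.round(r.x,3),round(r.fun,1),[int(v.sum()) for v in m.values()])
# knob red
red={}
for n in D:
    hsv=cv2.cvtColor(D[n]["pixels"],cv2.COLOR_BGR2HSV)
    k=((hsv[...,0]<8)|(hsv[...,0]>172))&(hsv[...,1]>140)&(hsv[...,2]>60)
    w=np.zeros_like(k); c=(345,142) if n=="side" else (402,218); w[c[1]-22:c[1]+22,c[0]-22:c[0]+22]=1
    red[n]=k&w; print("red",n,red[n].sum(),win(red[n],0))
hp={n:(pick(n,"hotplate",0)|pick(n,"pan",0)|red[n]) for n in D}
for n in hp: print(n,"hp area",hp[n].sum())
def hm(p):
    return [hotplate(p),cyl(98,85,135)+[p[3],p[4],0]]+knob(p,p[5])
best=None
W={n:win(hp[n]) for n in D};C={n:crop(hp[n],W[n]) for n in D};CR={n:crop(red[n],W[n]) for n in D}
CP={n:crop(pick(n,"pan",0),W[n]) for n in D}
def loss(p):
    t=0
    for n in D:
        pan=render(D[n],[cyl(98,85,135)+[p[3],p[4],0]],W[n])
        kn=render(D[n],knob(p,p[5]),W[n])
        if n=="side": kn=kn*(1-pan)
        t+=((render(D[n],hm(p),W[n])-C[n])**2).sum()+2*((kn-CR[n])**2).sum()+((pan-CP[n])**2).sum()
    return t
for q in(.8,1.15,1.5):
    r=fit(loss,(500,-265,np.radians(153),470,-240,q),(10,10,.08,10,10,.2))
    print("hot",np.round(r.x,3),round(r.fun,1))
    if best is None or r.fun<best.fun: best=r
p=best.x; print("grip",np.round(Rz(p[2])@[-99-37*s35,0,48.5+37*c35]+[p[0],p[1],0],1), "yaw",np.degrees(p[2]))
for q in np.arange(.6,1.8,.1): print(round(q,1),round(loss(np.r_[p[:5],q]),1),end="; ")
vis=[]
for n in D:
    im=cv2.resize(D[n]["pixels"][W[n][1]:W[n][3],W[n][0]:W[n][2]],None,fx=3,fy=3,interpolation=cv2.INTER_CUBIC)
    for P,col in zip(hm(p),((0,255,0),(255,255,0),(255,0,255),(0,255,255))):
        uv=(proj(D[n],P)+.5-[W[n][0],W[n][1]])*3
        cv2.polylines(im,[cv2.convexHull(uv.astype(np.float32)).astype(np.int32)],1,col,1)
    vis.append(im)
h=max(v.shape[0] for v in vis)
cv2.imwrite("pics/fit0.png",np.hstack([cv2.copyMakeBorder(v,0,h-v.shape[0],0,4,0) for v in vis])[:600,:800])
E
```

```text
crock ('side', 'top') [542.3 321.1] 56.8 [749, 462]
crock ('side',) [543.9 320.5] 21.8 [749]
crock ('top',) [540.1 320.2] 13.2 [462]
turner ('side', 'top') [5.01775e+02 8.41240e+01 7.45900e+01 1.11000e-01 3.90000e-01] 90.9 [615, 603]
turner ('side',) [5.06305e+02 8.35750e+01 1.23000e-01] 44.2 [615]
turner ('top',) [4.99581e+02 8.40630e+01 1.08000e-01] 27.7 [603]
red side 116 (np.int64(337), np.int64(134), np.int64(350), np.int64(147))
red top 251 (np.int64(391), np.int64(211), np.int64(412), np.int64(227))
side hp area 4499
top hp area 6418
hot [ 463.328 -262.75     2.623  417.989 -241.427    1.878] 1042.8
hot [ 463.509 -264.056    2.615  417.933 -242.089    2.392] 1073.4
hot [ 464.384 -264.392    2.612  417.936 -242.187    2.792] 1057.7
grip [ 567.7 -322.4   78.8] yaw 150.27170157930544
0.6 1103.9; 0.7 1065.2; 0.8 1027.6; 0.9 992.2; 1.0 973.5; 1.1 964.8; 1.2 969.9; 1.3 979.0; 1.4 1004.6; 1.5 1005.4; 1.6 1016.1; 1.7 1033.3; 1.8 1035.2;
```

View pics/fit0.png

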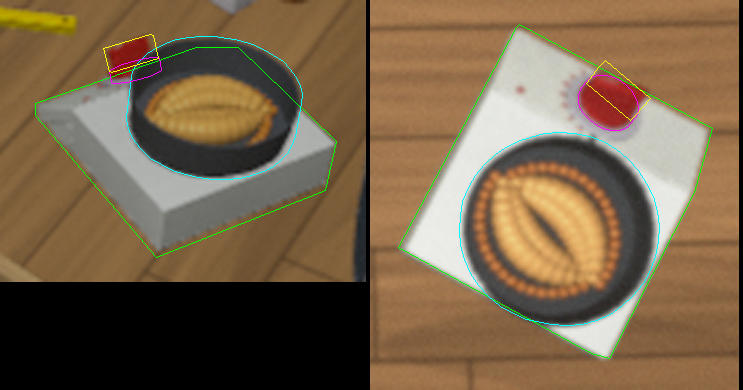

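```bash
cat > k.py <<'E'
from fit import *
D=pickle.load(open("D0.pkl","rb"));M=pickle.load(open("M0.pkl","rb"))
red={};W={}
for n in D:
    hsv=cv2.cvtColor(D[n]["pixels"],cv2.COLOR_BGR2HSV)
    k=((hsv[...,0]<8)|(hsv[...,0]>172))&(hsv[...,1]>140)&(hsv[...,2]>60)
    c=(345,142) if n=="side" else (402,218); W[n]=(c[0]-22,c[1]-22,c[0]+22,c[1]+22)
    red[n]=k[c[1]-22:c[1]+22,c[0]-22:c[0]+22].astype(np.float32)
pan=render(D["side"],[cyl(98,85,135)+[418,-242,0]],W["side"])
def lk(p,yaw,ns):
    t=0
    for n in ns:
        kn=render(D[n],knob([p[0],p[1],yaw],p[2]),W[n])
        if n=="side": kn=kn*(1-pan)
        t+=((kn-red[n])**2).sum()
    return t
E
python3 - <<'E'
from k import *
yaw=2.62
for ns in(("side","top"),("top",),("side",)):
  for q in(.9,1.15,1.4):
    r=fit(lambda p:lk(p,yaw,ns),(463.5,-263,q),(6,6,.2)); print(ns,np.round(r.x,3),round(r.fun,1))
# hotplate top only
n="top"; m=(M[n,"hotplate"][0]["region"]|M[n,"pan"][0]["region"]); w=(320,185,450,315)
for n2,w in(("top",(320,185,450,315)),("side",(295,115,430,220))):
    m=(M[n2,"hotplate"][0]["region"]|M[n2,"pan"][0]["region"])[w[1]:w[3],w[0]:w[2]].astype(np.float32)
    def l(p):
        x=render(D[n2],[hotplate(p),cyl(98,85,135)+[418,-242,0]],w); kk=render(D[n2],knob(p,1.1),w)<.01
        return (((x-m)**2)*kk).sum()
    r=fit(l,(463.5,-263,2.62),(6,6,.04)); print(n2,np.round(r.x,3),round(r.fun,1))
vis=[]
for n in D:
    a=W[n]; im=cv2.resize(D[n]["pixels"][a[1]:a[3],a[0]:a[2]],None,fx=9,fy=9,interpolation=cv2.INTER_CUBIC)
    for P in knob([464,-263,2.62],1.1):
        uv=(proj(D[n],P)+.5-[a[0],a[1]])*9
        cv2.polylines(im,[cv2.convexHull(uv.astype(np.float32)).astype(np.int32)],1,(0,255,255),1)
    vis.append(im)
cv2.imwrite("pics/k0.png",np.hstack(vis))
E
```

```text
('side', 'top') [ 463.563 -262.277    1.061] 94.8
('side', 'top') [ 463.078 -261.048    1.082] 95.0
('side', 'top') [ 462.842 -261.399    1.127] 94.1
('top',) [ 463.799 -263.138    0.946] 68.3
('top',) [ 466.218 -263.046    1.042] 70.5
('top',) [ 466.93  -260.682    1.193] 75.8
('side',) [ 462.055 -259.9      1.153] 19.3
('side',) [ 462.019 -259.855    1.153] 19.3
('side',) [ 461.884 -259.654    1.152] 19.6
top [ 462.324 -261.015    2.636] 210.6
side [ 469.447 -270.795    2.63 ] 104.6
```

View pics/k0.png

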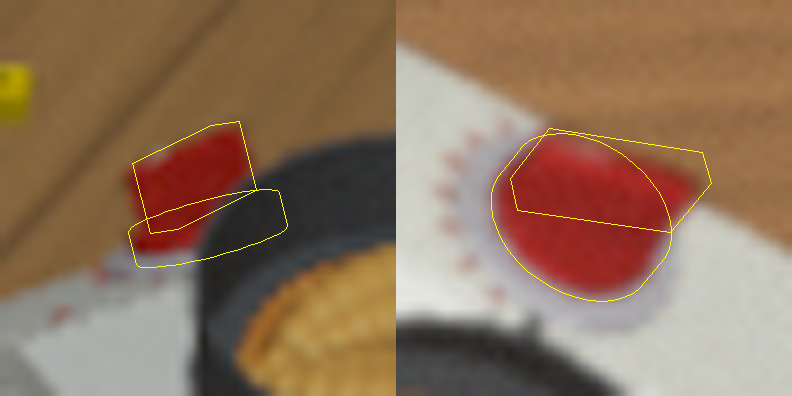

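```bash
cat > plan.py <<'E'
from fit import *
hp=(463.,-261.5,2.63)
n=Rz(hp[2])@[-s35,0,c35]; u=Rz(hp[2])@[c35,0,s35]
kg=Rz(hp[2])@[-99-37*s35,0,48.5+37*c35]+[hp[0],hp[1],0]
Roff=np.c_[u,np.cross(u,n),-n]
def Rk(q): return R.from_rotvec(-q*n).as_matrix()@Roff
def cur():
    o=ctrl.get_obs(); return np.array(o["ee_pos"]),R.from_rotvec(o["orientation"]).as_matrix(),o
def delta(p0,R0,p1,R1,msg=""):
    s=R0.T@(np.array(p1)-p0); w=R.from_matrix(R0.T@R1).as_rotvec()
    print(msg,"shift/50(tool at start):",np.round(s/50,2),"norm mm",round(float(np.linalg.norm(s))),"| turn/90deg:",np.round(w/(np.pi/2),3),"deg",round(float(np.degrees(np.linalg.norm(w))),1))
E
python3 - <<'E'
from plan import *
D=pickle.load(open("D0.pkl","rb"))
print("bottle",tri([(D["side"],(400,118)),(D["top"],(495,243))]), "tcp px",proj(D["top"],[270,-564,223]),proj(D["side"],[270,-564,223]))
p,Rc,o=cur(); print(o["t"],kg)
P1=np.array([560,-420,300.]); Rs=Rk(1.18); P2=kg+n*110; P3=kg-19*n
delta(p,Rc,P1,Rc,"a"); delta(P1,Rc,P1,Rs,"b"); delta(P1,Rs,P2,Rs,"c"); delta(P2,Rs,P3,Rs,"d")
E
```

```text
bottle (array([ 472.27606062, -640.81044463,    7.44365131]), [array([-0.6,  0. ]), array([0.4, 0.6])]) tcp px [[506.10201621 311.15879889]] [[452.28304896  97.70710691]]
1.9 [ 567.82977102 -320.35683725   78.80862564]
a shift/50(tool at start): [ 6.47 -0.09 -1.55] norm mm 333 | turn/90deg: [0. 0. 0.] deg 0.0
b shift/50(tool at start): [0. 0. 0.] norm mm 0 | turn/90deg: [ 0.403 -0.045 -0.618] deg 66.5
c shift/50(tool at start): [0.97 2.4  1.91] norm mm 161 | turn/90deg: [0. 0. 0.] deg 0.0
d shift/50(tool at start): [0.   0.   2.58] norm mm 129 | turn/90deg: [0. 0. 0.] deg 0.0
```

Request:
{"api": "apply_moves", "payload": {"targets": [[1, [0.3, 0, -0.8], [0, 0, 0]], [1, [0.87, 0, -0.75], [0, 0, 0]], [1, [0.9, 0, 0], [0, 0, 0]], [1, [0.9, 0, 0], [0, 0, 0]], [1, [0.9, 0, 0], [0, 0, 0]], [1, [0.9, 0, 0], [0, 0, 0]], [1, [0.9, -0.09, 0], [0, 0, 0]], [1, [0.8, 0, 0], [0, 0, 0]]]}}

```text
t: 2.9
ee_pos: [561.2, -418.7, 300.2]
orientation: [-3.063, -0.697, 0.0]
ft_force: [-0.8, 0.5, -0.0]
width: 87.8
grasp_force: 0.0
```

Request:
{"api": "apply_moves", "payload": {"targets": [[1, [0, 0, 0], [0.058, -0.006, -0.088]], [1, [0, 0, 0], [0.058, -0.006, -0.088]], [1, [0, 0, 0], [0.058, -0.006, -0.088]], [1, [0, 0, 0], [0.058, -0.006, -0.088]], [1, [0, 0, 0], [0.058, -0.006, -0.088]], [1, [0, 0, 0], [0.058, -0.006, -0.088]], [1, [0, 0, 0], [0.055, -0.009, -0.09]], [1, [0, 0, 0], [0, 0, 0]]]}}

```text
t: 3.9
ee_pos: [560.5, -419.2, 298.0]
orientation: [-1.908, -1.693, 0.261]
ft_force: [-0.2, 0.2, 0.5]
width: 88.0
grasp_force: 0.0
```

Run:
```python
from plan import *
p,Rc,o=cur(); print(o["t"],p,np.round(o["qpos"],2))
Rs=Rk(1.18); P2=kg+n*110; P3=kg-19*n
delta(p,Rc,P2,Rs,"c"); delta(P2,Rs,P3,Rs,"d")
```

```text
3.9 [ 560.54322719 -419.21807397  298.03007266] [-0.63  0.81  0.91 -0.07  2.03 -0.52]
c shift/50(tool at start): [0.96 2.37 1.88] norm mm 159 | turn/90deg: [ 0.    -0.001  0.001] deg 0.2
d shift/50(tool at start): [0.   0.   2.58] norm mm 129 | turn/90deg: [0. 0. 0.] deg 0.0
```

Request:
{"api": "apply_moves", "payload": {"targets": [[1, [0.24, 0.6, 0], [0, 0, 0]], [1, [0.24, 0.6, 0.3], [0, 0, 0]], [1, [0.24, 0.6, 0.5], [0, 0, 0]], [1, [0.24, 0.57, 0.5], [0, 0, 0]], [1, [0, 0, 0.58], [0, 0, 0]], [1, [0, 0, 0], [0, 0, 0]]]}}

```text
t: 4.65
ee_pos: [620.7, -349.9, 168.3]
orientation: [-1.907, -1.69, 0.262]
ft_force: [-1.4, -0.4, 0.8]
width: 87.9
grasp_force: 0.0
```

Run:
```python
from plan import *
p,Rc,o=cur(); print(o["t"],p,np.round(o["qpos"],2))
delta(p,Rc,kg-19*n,Rk(1.18),"d")
d=snap("side");e=snap("top")
c=lambda d,x,y:cv2.resize(d["pixels"][y:y+130,x:x+130],None,fx=3,fy=3,interpolation=cv2.INTER_CUBIC)
cv2.imwrite("pics/pre.png",np.hstack([c(d,280,60),c(e,345,140)]))
```

```text
4.65 [ 620.69626984 -349.88793709  168.25994717] [-0.53  0.94  0.95 -0.01  1.87 -0.41]
d shift/50(tool at start): [-0.02  0.04  2.54] norm mm 127 | turn/90deg: [-0.002 -0.002  0.001] deg 0.3
```

View pics/pre.png

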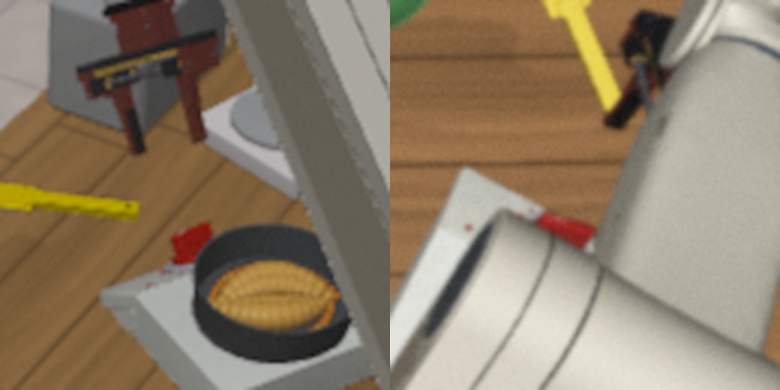

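The side view shows the fingers above the knob at about (335,95), straddling its line with the pan clear; the red bar is at (343,140). Descending along the axis.

Request:
{"api": "apply_moves", "payload": {"targets": [[1, [0, 0.04, 0.5], [0, 0, 0]], [1, [0, 0, 0.6], [0, 0, 0]], [1, [0, 0, 0.5], [0, 0, 0]], [1, [0, 0, 0.4], [0, 0, 0]], [1, [0, 0, 0.3], [0, 0, 0]], [1, [0, 0, 0.2], [0, 0, 0]], [1, [0, 0, 0], [0, 0, 0]]]}}

```text
t: 5.62
ee_pos: [561.6, -316.6, 67.5]
orientation: [-1.91, -1.694, 0.26]
ft_force: [0.3, 0.7, -0.1]
width: 87.8
grasp_force: 0.0
```

Request:
{"api": "apply_moves", "payload": {"targets": [[-0.4, [0, 0, 0], [0, 0, 0]], [-0.4, [0, 0, 0], [0, 0, 0]], [-0.4, [0, 0, 0], [0, 0, 0]], [-0.4, [0, 0, 0], [0, 0, 0]], [-0.4, [0, 0, 0], [0, 0, 0]], [-0.4, [0, 0, 0], [0, 0, 0]]]}}

```text
t: 6.38
ee_pos: [561.6, -316.5, 67.5]
orientation: [-1.91, -1.694, 0.26]
ft_force: [-0.0, 0.4, 0.8]
width: 31.2
grasp_force: 0.0
```

```bash
cat > st.py <<'E'
from plan import *
p,Rc,o=cur(); print(round(o["t"],2),np.round(p,1),"F tool",np.round(Rc.T@o["ft_force"],1),"M",np.round(Rc.T@o["moment"],2),"w",round(o["width"],1),"g",round(o["grasp_force"],1),"q",np.round(o["qpos"],2))
E
python3 st.py
```

```text
6.38 [ 561.6 -316.5   67.5] F tool [ 0.5 -0.5 -0.6] M [-0.34 -0.13  0.02] w 31.2 g 0.0 q [-0.53  0.94  1.2  -0.01  1.62 -0.41]
```

Request:
{"api": "apply_moves", "payload": {"targets": [[-0.6, [0, 0, 0.06], [0, 0, 0]], [-0.7, [0, 0, 0], [0, 0, 0]], [-1, [0, 0, 0], [0, 0, 0]], [-1, [0, 0, 0], [0, 0, 0]], [-1, [0, 0, 0], [0, 0, 0]]]}}

```text
t: 7.0
ee_pos: [557.8, -316.0, 66.0]
orientation: [-1.907, -1.691, 0.264]
ft_force: [-8.4, -2.0, 7.6]
width: 13.9
grasp_force: 30.0
```

```bash
python3 st.py
```

```text
7.0 [ 557.8 -316.    66. ] F tool [ -1.7 -11.1  -2.6] M [ 1.57 -0.35 -0.08] w 13.9 g 30.0 q [-0.53  0.94  1.21 -0.01  1.61 -0.41]
```

Request:
{"api": "apply_moves", "payload": {"targets": [[-1, [0, -0.05, 0], [0, 0, 0]], [-1, [0, 0, 0], [0, 0, -0.09]], [-1, [0, 0, 0], [0, 0, -0.09]], [-1, [0, 0, 0], [0, 0, -0.09]], [-1, [0, 0, 0], [0, 0, 0]]]}}

```text
t: 7.62
ee_pos: [558.4, -315.8, 65.8]
orientation: [-1.502, -2.044, 0.094]
ft_force: [0.7, -1.9, -3.9]
width: 13.8
grasp_force: 30.0
```

```bash
python3 st.py
```

```text
7.62 [ 558.4 -315.8   65.8] F tool [-3.5  1.4  2.4] M [-0.54 -0.81 -0.1 ] w 13.8 g 30.0 q [-0.53  0.93  1.21 -0.01  1.61 -0.83]
```

Turning smoothly with small forces; continuing.

Request:
{"api": "apply_moves", "payload": {"targets": [[-1, [0, 0, 0], [0, 0, -0.09]], [-1, [0, 0, 0], [0, 0, -0.09]], [-1, [0, 0, 0], [0, 0, -0.09]], [-1, [0, 0, 0], [0, 0, -0.09]], [-1, [0, 0, 0], [0, 0, 0]]]}}

```text
t: 8.25
ee_pos: [559.2, -315.2, 65.6]
orientation: [-0.876, -2.384, -0.131]
ft_force: [5.2, -0.1, -7.1]
width: 13.7
grasp_force: 30.0
```

```bash
python3 st.py; python3 -c "
from plan import *
p,Rc,o=cur(); delta(p,Rc,p,Roff,'to off')"
```

```text
8.25 [ 559.2 -315.2   65.6] F tool [-7.1  3.9  3.2] M [-0.81 -1.46 -0.06] w 13.7 g 30.0 q [-0.53  0.93  1.21 -0.01  1.61 -1.39]
to off shift/50(tool at start): [0. 0. 0.] norm mm 0 | turn/90deg: [ 0.002  0.002 -0.122] deg 11.0
```

Request:
{"api": "apply_moves", "payload": {"targets": [[-1, [0, 0, 0], [0, 0, -0.08]], [-1, [0, 0, 0], [0, 0, -0.06]], [-1, [0, 0, 0], [0, 0, 0]]]}}

```text
t: 8.62
ee_pos: [559.4, -314.9, 65.6]
orientation: [-0.614, -2.474, -0.217]
ft_force: [6.0, 1.8, -6.3]
width: 14.2
grasp_force: 30.4
```

```bash
python3 st.py; python3 -c "
from plan import *
p,Rc,o=cur(); delta(p,Rc,p,Roff,'to off')"
```

```text
8.62 [ 559.4 -314.9   65.6] F tool [-7.3  4.3  2.8] M [-0.77 -1.62  0.55] w 14.2 g 30.4 q [-0.53  0.93  1.21 -0.01  1.61 -1.61]
to off shift/50(tool at start): [0. 0. 0.] norm mm 0 | turn/90deg: [0.003 0.003 0.017] deg 1.6
```

The moment about the axis has risen to 0.55 N m, so the knob is at its stop. I'll nudge a little more, open, and back off along the axis.

Request:
{"api": "apply_moves", "payload": {"targets": [[-1, [0, 0, 0], [0, 0, -0.03]], [-1, [0, 0, 0], [0, 0, 0]], [-0.5, [0, 0, 0], [0, 0, 0]], [0, [0, 0, 0], [0, 0, 0]], [0.3, [0, 0, 0], [0, 0, 0]], [0.3, [0, 0, 0], [0, 0, 0]]]}}

```text
t: 9.38
ee_pos: [557.9, -315.7, 66.5]
orientation: [-0.549, -2.489, -0.235]
ft_force: [-0.2, 0.2, 0.2]
width: 48.3
grasp_force: 0.0
```

Request:
{"api": "apply_moves", "payload": {"targets": [[0.3, [0, 0, -0.3], [0, 0, 0]], [0.3, [0, 0, -0.7], [0, 0, 0]], [0.3, [0, 0, -1], [0, 0, 0]], [0.3, [0, 0, -1], [0, 0, 0]], [0.3, [0, 0, -0.8], [0, 0, 0]], [0.3, [0, 0, 0], [0, 0, 0]]]}}

```text
t: 10.12
ee_pos: [654.9, -370.5, 226.0]
orientation: [-0.55, -2.497, -0.233]
ft_force: [-0.5, -0.6, 0.3]
width: 57.1
grasp_force: 0.0
```

```bash
python3 st.py
cat >> fit.py <<'E'
def redfit(d,n,hpv,pan=None):
    hsv=cv2.cvtColor(d["pixels"],cv2.COLOR_BGR2HSV)
    k=((hsv[...,0]<8)|(hsv[...,0]>172))&(hsv[...,1]>140)&(hsv[...,2]>60)
    c=(345,142) if n=="side" else (402,218); W=(c[0]-22,c[1]-22,c[0]+22,c[1]+22)
    return k[W[1]:W[3],W[0]:W[2]].astype(np.float32),W
E
python3 - <<'E'
from plan import *
d=snap("side");e=snap("top")
pan=None
for q in(-.2,-.1,0,.1,.2,.4,1.1):
    r,W=redfit(d,"side",hp); kn=render(d,knob(hp,q),W)*(1-render(d,[cyl(98,85,135)+[418,-242,0]],W))
    r2,W2=redfit(e,"top",hp); print(q,round(float(((kn-r)**2).sum()),1),round(float(((render(e,knob(hp,q),W2)-r2)**2).sum()),1))
c=lambda d,x,y:cv2.resize(d["pixels"][y:y+50,x:x+50],None,fx=7.8,fy=7.8,interpolation=cv2.INTER_CUBIC)
cv2.imwrite("pics/off.png",np.hstack([c(d,320,115),c(e,377,190)]))
E
```

```text
10.12 [ 654.9 -370.5  226. ] F tool [ 0.4 -0.7 -0.1] M [-0.03 -0.33 -0.05] w 57.1 g 0.0 q [-0.53  0.96  0.77 -0.01  2.01 -1.67]
-0.2 41.6 277.5
-0.1 34.4 271.7
0 27.8 269.5
0.1 22.8 268.5
0.2 26.1 274.9
0.4 43.3 288.5
1.1 39.0 315.3
```

View pics/off.png

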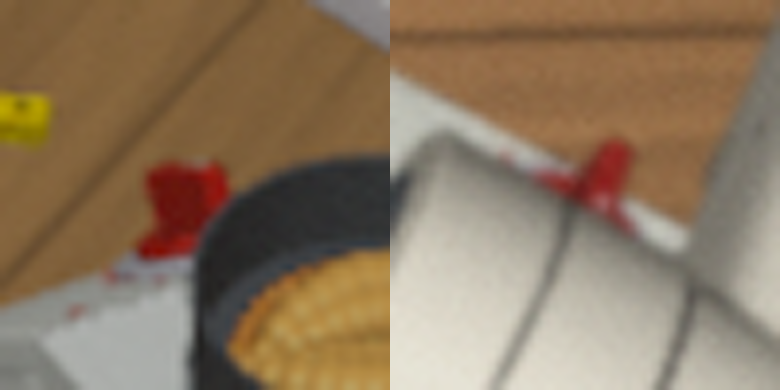

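The side picture shows the bar standing on edge at about (344,140), pointing up the slope, and the fit gives roughly 0–0.1. I'll recheck later with the arm out of the way. Now over to the turner.

```bash
cat >> plan.py <<'E'
TP=np.array([501.8,84.1,74.6]); TY=.111; TPi=.39
ax=np.array([np.cos(TPi)*np.cos(TY),np.cos(TPi)*np.sin(TY),np.sin(TPi)])
tg=TP+12*ax
def Rdown(yaw,fw=0): # tool x toward robot, y left, z down; fw tilts z forward
    M=np.c_[[-np.cos(yaw),-np.sin(yaw),0],[-np.sin(yaw),np.cos(yaw),0],[0,0,-1]]
    return M@R.from_euler('y',-fw).as_matrix()
E
python3 - <<'E'
from plan import *
p,Rc,o=cur(); print("tg",tg)
A=p+[0,0,90]; B=np.array([tg[0],tg[1],280.]); Rg=Rdown(TY)
delta(p,Rc,A,Rc,"up"); delta(A,Rc,B,Rc,"across"); delta(B,Rc,B,Rg,"turn")
print(Rdown(0,.3)[:,2])
E
```

```text
tg [512.83060407  85.32945056  79.16226098]
up shift/50(tool at start): [ 1.03  0.08 -1.48] norm mm 90 | turn/90deg: [0. 0. 0.] deg 0.0
across shift/50(tool at start): [4.75 6.94 4.48] norm mm 476 | turn/90deg: [0. 0. 0.] deg 0.0
turn shift/50(tool at start): [0. 0. 0.] norm mm 0 | turn/90deg: [ 0.136 -0.368 -0.336] deg 46.5
[ 0.29552021  0.         -0.95533649]
```

Request:
{"api": "apply_moves", "payload": {"targets": [[0.3, [0.34, 0.02, -0.5], [0, 0, 0]], [0.3, [0.34, 0.03, -0.5], [0, 0, 0]], [0.3, [0.35, 0.03, -0.48], [0, 0, 0]], [0.3, [0.48, 0.7, 0.45], [0, 0, 0]], [0.3, [0.48, 0.7, 0.45], [0, 0, 0]], [0.3, [0.48, 0.7, 0.45], [0, 0, 0]], [0.3, [0.48, 0.7, 0.45], [0, 0, 0]], [0.3, [0.48, 0.7, 0.45], [0, 0, 0]]]}}

```text
t: 11.22
ee_pos: [580.0, -138.3, 295.3]
orientation: [-0.549, -2.486, -0.236]
ft_force: [0.2, -0.1, 1.0]
width: 57.2
grasp_force: 0.0
```

Request:
{"api": "apply_moves", "payload": {"targets": [[0.3, [0.48, 0.7, 0.45], [0, 0, 0]], [0.3, [0.48, 0.7, 0.45], [0, 0, 0]], [0.3, [0.48, 0.7, 0.45], [0, 0, 0]], [0.3, [0.48, 0.7, 0.45], [0, 0, 0]], [0.3, [0.43, 0.64, 0.43], [0, 0, 0]], [0.3, [0, 0, 0], [0.02, -0.06, -0.055]], [0.3, [0, 0, 0], [0.02, -0.06, -0.055]], [0.3, [0, 0, 0], [0.02, -0.06, -0.055]]]}}

```text
t: 12.22
ee_pos: [511.2, 85.1, 279.1]
orientation: [-0.227, -2.831, -0.144]
ft_force: [-0.2, -0.4, 1.1]
width: 57.2
grasp_force: 0.0
```

```bash
python3 st.py
python3 - <<'E'
from plan import *
p,Rc,o=cur(); B=np.array([tg[0],tg[1],280.]); Rg=Rdown(TY)
delta(p,Rc,p,Rg,"turn"); delta(p,Rg,B,Rg,"then")
E
```

```text
12.22 [511.2  85.1 279.1] F tool [ 0.4 -0.4 -1. ] M [-0.04 -0.3  -0.07] w 57.2 g 0.0 q [ 0.06  0.34  1.65  0.14  1.43 -1.39]
turn shift/50(tool at start): [0. 0. 0.] norm mm 0 | turn/90deg: [ 0.075 -0.187 -0.171] deg 23.8
then shift/50(tool at start): [-0.03  0.   -0.02] norm mm 2 | turn/90deg: [0. 0. 0.] deg 0.0
```

Request:
{"api": "apply_moves", "payload": {"targets": [[0.3, [0, 0, 0], [0.025, -0.063, -0.057]], [0.3, [0, 0, 0], [0.025, -0.063, -0.057]], [0.3, [0, 0, 0], [0.025, -0.061, -0.057]], [0.3, [0, 0, 0.4], [0, 0, 0]], [0.3, [0, 0, 0.7], [0, 0, 0]], [0.3, [0, 0, 0.7], [0, 0, 0]], [0.3, [0, 0, 0.2], [0, 0, 0]], [0.3, [0, 0, 0], [0, 0, 0]]]}}

```text
t: 13.22
ee_pos: [511.9, 84.9, 179.8]
orientation: [0.169, -3.135, -0.0]
ft_force: [0.3, 0.1, 0.0]
width: 57.1
grasp_force: 0.0
```

```bash
python3 st.py
python3 - <<'E'
from plan import *
p,Rc,o=cur(); Rg=Rdown(TY)
delta(p,Rc,tg-[0,0,19],Rg,"rem")
d=snap("side");e=snap("top")
c=lambda d,x,y:cv2.resize(d["pixels"][y:y+130,x:x+130],None,fx=3,fy=3,interpolation=cv2.INTER_CUBIC)
cv2.imwrite("pics/tp.png",np.hstack([c(d,240,130),c(e,225,165)]))
for l in("turner_grip","turner_butt"): print(l,[[(np.round(x["xy"],1).tolist(),round(float(x["score"]),2)) for x in ctrl.pinpoint(l,n)] for n in("side","top")])
E
```

```text
13.22 [511.9  84.9 179.8] F tool [-0.3  0.1 -0. ] M [-0.05 -0.15  0.02] w 57.1 g 0.0 q [ 0.14  0.33  1.9   0.    0.92 -1.54]
rem shift/50(tool at start): [-0.02  0.01  2.39] norm mm 120 | turn/90deg: [ 0.    -0.001 -0.002] deg 0.2
turner_grip [[([299.0, 210.7], 0.97), ([303.2, 272.2], 0.81), ([240.2, 241.6], 0.33)], [([407.2, 155.1], 0.79), ([281.2, 238.2], 0.53), ([233.0, 268.5], 0.52), ([277.8, 234.7], 0.45)]]
turner_butt [[([327.1, 229.7], 0.85), ([323.0, 287.4], 0.68), ([325.4, 132.4], 0.68), ([338.0, 140.9], 0.67)], [([423.7, 184.6], 0.89), ([278.5, 236.3], 0.65), ([225.4, 296.1], 0.61)]]
```

View pics/tp.png

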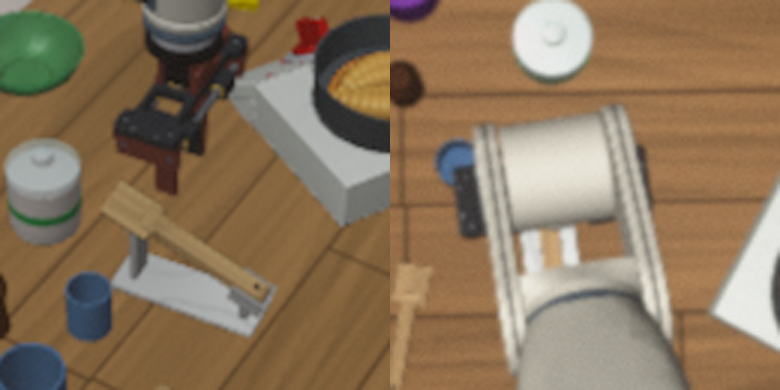

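The gripper stands over the handle: in the side view the fingers are at about (295,188) and the handle at (302,211); the jar is clear. Descending and closing.

Request:
{"api": "apply_moves", "payload": {"targets": [[0.3, [0, 0.01, 0.5], [0, 0, 0]], [0.3, [-0.02, 0, 0.7], [0, 0, 0]], [0.3, [0, 0, 0.6], [0, 0, 0]], [0.3, [0, 0, 0.4], [0, 0, 0]], [0.3, [0, 0, 0.17], [0, 0, 0]], [0.3, [0, 0, 0], [0, 0, 0]]]}}

```text
t: 14.28
ee_pos: [514.0, 85.7, 62.0]
orientation: [-0.169, 3.137, 0.001]
ft_force: [0.1, 1.1, 0.0]
width: 57.2
grasp_force: 0.0
```

Request:
{"api": "apply_moves", "payload": {"targets": [[-0.2, [0, 0, 0], [0, 0, 0]], [-0.5, [0, 0, 0], [0, 0, 0]], [-1, [0, 0, 0], [0, 0, 0]], [-1, [0, 0, 0], [0, 0, 0]], [-1, [0, 0, 0], [0, 0, 0]], [-1, [0, 0, 0], [0, 0, 0]]]}}

```text
t: 15.02
ee_pos: [514.1, 85.8, 62.2]
orientation: [-0.169, 3.136, 0.001]
ft_force: [-1.2, 0.4, 4.8]
width: 21.9
grasp_force: 30.0
```

```bash
python3 st.py
```

```text
15.03 [514.1  85.8  62.2] F tool [ 1.2  0.5 -4.8] M [-0.04 -0.03  0.01] w 21.9 g 30.0 q [ 0.14  0.52  1.95  0.    0.67 -1.54]
```

Request:
{"api": "apply_moves", "payload": {"targets": [[-1, [0, 0, -0.2], [0, 0, 0]], [-1, [0, 0, -0.4], [0, 0, 0]], [-1, [0, 0, -0.6], [0, 0, 0]], [-1, [0, 0, -0.8], [0, 0, 0]], [-1, [0, 0, -0.8], [0, 0, 0]], [-1, [0, 0, -0.8], [0, 0, 0]], [-1, [0, 0, -0.6], [0, 0, 0]], [-1, [0, 0, 0], [0, 0, 0]]]}}

```text
t: 16.02
ee_pos: [514.9, 85.8, 274.3]
orientation: [-0.169, 3.132, 0.001]
ft_force: [0.2, 0.2, -1.0]
width: 21.9
grasp_force: 30.0
```

```bash
python3 st.py
python3 - <<'E'
from plan import *
d=snap("side");e=snap("top")
p,Rc,o=cur()
Rg=Rdown(TY); Tax=Rg.T@ax   # turner axis in tool frame at grasp
print("turner axis in tool",np.round(Tax,3), "sum",Rc@Tax)
# check with fit: side mask
M={n:ctrl.masks_of("turner",n) for n in("side","top")}
for n in M: print(n,[(np.round(x["bbox"]).astype(int).tolist(),round(float(x["score"]),2),int(x["region"].sum())) for x in M[n]])
pickle.dump((dict(side=d,top=e),M,p,Rc),open("L.pkl","wb"))
# predicted projected turner
gp=p-19*Rc[:,2]; a=Rc@Tax
for n,dd in(("side",d),("top",e)): print(n,"pred butt,mid,tip",np.round(proj(dd,[gp-112*a,gp-12*a,gp+88*a]),1).tolist())
for l in("turner","turner_butt"): print(l,[[(np.round(x["xy"],1).tolist(),round(float(x["score"]),2)) for x in ctrl.pinpoint(l,n)] for n in("side","top")])
phi=np.radians(30.6)
q=Rdown(phi,np.radians(48))
delta(p,Rc,p,q,"turn")
E
```

```text
16.02 [514.9  85.8 274.3] F tool [-0.2  0.1  1. ] M [-0.03 -0.19  0.04] w 21.9 g 30.0 q [ 0.14  0.21  1.81  0.    1.12 -1.54]
turner axis in tool [-0.925  0.    -0.38 ] sum [0.91967977 0.09932624 0.37989922]
side [([274, 147, 336, 184], 0.87, 381), ([287, 261, 325, 292], 0.61, 312), ([275, 118, 325, 133], 0.42, 153)]
top [([394, 126, 424, 182], 0.94, 523), ([226, 251, 238, 298], 0.82, 287), ([276, 240, 285, 263], 0.47, 179)]
side pred butt,mid,tip [[332.2, 180.9], [303.8, 161.8], [275.5, 142.8]]
top pred butt,mid,tip [[282.4, 265.8], [278.6, 232.4], [274.6, 197.6]]
turner [[([307.5, 161.5], 0.75), ([299.6, 124.8], 0.62), ([307.3, 274.8], 0.61)], [([408.8, 152.5], 0.59), ([228.5, 274.7], 0.57), ([279.0, 233.7], 0.5)]]
turner_butt [[([331.1, 181.6], 0.84), ([249.6, 271.4], 0.68), ([325.5, 288.7], 0.59)], [([420.1, 180.4], 0.9), ([224.1, 296.3], 0.81), ([282.5, 265.9], 0.79)]]
turn shift/50(tool at start): [0. 0. 0.] norm mm 0 | turn/90deg: [-0.113 -0.525 -0.255] deg 53.5
```

Request:
{"api": "apply_moves", "payload": {"targets": [[-1, [0, 0, 0], [-0.019, -0.0875, -0.0425]], [-1, [0, 0, 0], [-0.019, -0.0875, -0.0425]], [-1, [0, 0, 0], [-0.019, -0.0875, -0.0425]], [-1, [0, 0, 0], [-0.019, -0.0875, -0.0425]], [-1, [0, 0, 0], [-0.019, -0.0875, -0.0425]], [-1, [0, 0, 0], [-0.019, -0.0875, -0.0425]], [-1, [0, 0, 0], [0, 0, 0]]]}}

```text
t: 17.3
ee_pos: [507.5, 129.4, 313.2]
orientation: [-0.568, 2.349, 0.192]
ft_force: [0.4, 0.1, -0.3]
width: 22.2
grasp_force: 30.0
```

```bash
python3 st.py
cat >> plan.py <<'E'
phi=np.radians(30.6); FW=np.radians(48); CR=np.array([542.,320.7]); Tax=np.array([-.925,0,-.38])
Rp=Rdown(phi,FW); a_f=Rp@Tax; r_=np.array([np.cos(phi),np.sin(phi)])
butt=np.r_[CR-13*r_,14.]; PF_=butt+112*a_f+19*Rp[:,2]
E
python3 - <<'E'
from plan import *
p,Rc,o=cur(); print("lean",np.degrees(np.arccos((Rc@Tax)[2])),np.degrees(np.arccos(a_f[2])),"final",PF_)
U=PF_+[0,0,110]
delta(p,Rc,p,Rp,"turn"); delta(p,Rp,U,Rp,"to pre"); delta(U,Rp,PF_,Rp,"down")
E
```

```text
17.3 [507.5 129.4 313.2] F tool [-0.1 -0.1  0.5] M [-0.04  0.26  0.06] w 22.2 g 30.0 q [ 0.09 -0.07  2.22  0.7   0.37 -2.54]
lean 25.639139314579374 19.66460753655132 final [575.40835793 340.4576478  106.75452101]
turn shift/50(tool at start): [0. 0. 0.] norm mm 0 | turn/90deg: [-0.039 -0.067 -0.022] deg 7.2
to pre shift/50(tool at start): [-0.79  2.94  3.76] norm mm 242 | turn/90deg: [0. 0. 0.] deg 0.0
down shift/50(tool at start): [1.63 0.   1.47] norm mm 110 | turn/90deg: [0. 0. 0.] deg 0.0
```

Run:
```python
from plan import *
p,Rc,o=cur(); U=PF_+[0,0,130]
delta(p,Rc,U,Rc,"to pre, current R"); delta(p,Rc,p+[0,120,0],Rc,"left only")
```

```text
to pre, current R shift/50(tool at start): [-1.33  3.19  3.17] norm mm 235 | turn/90deg: [0. 0. 0.] deg 0.0
left only shift/50(tool at start): [-0.83  2.14  0.69] norm mm 120 | turn/90deg: [0. 0. 0.] deg 0.0
```

Request:
{"api": "apply_moves", "payload": {"targets": [[-1, [-0.28, 0.7, 0.23], [0, 0, 0]], [-1, [-0.28, 0.7, 0.23], [0, 0, 0]], [-1, [-0.27, 0.7, 0.23], [0, 0, 0]], [-1, [-0.12, 0.25, 0.6], [0, 0, 0]], [-1, [-0.12, 0.25, 0.6], [0, 0, 0]], [-1, [-0.13, 0.25, 0.6], [0, 0, 0]], [-1, [-0.12, 0.3, 0.6], [0, 0, 0]], [-1, [0, 0, 0], [0, 0, 0]]]}}

```text
t: 18.3
ee_pos: [575.0, 326.7, 235.6]
orientation: [-0.568, 2.356, 0.188]
ft_force: [0.8, -0.2, -1.0]
width: 22.1
grasp_force: 30.0
```

```bash
python3 st.py
python3 - <<'E'
from plan import *
p,Rc,o=cur(); U=PF_+[0,0,110]
delta(p,Rc,p,Rp,"turn"); delta(p,Rp,U,Rp,"to pre after")
E
```

```text
18.3 [575.  326.7 235.6] F tool [ 0.2 -0.5  1.2] M [-0.05  0.26 -0.04] w 22.1 g 30.0 q [ 0.52  0.28  2.04 -0.51  0.11 -1.03]
turn shift/50(tool at start): [0. 0. 0.] norm mm 0 | turn/90deg: [-0.04  -0.071 -0.022] deg 7.6
to pre after shift/50(tool at start): [0.18 0.23 0.36] norm mm 23 | turn/90deg: [0. 0. 0.] deg 0.0
```

The wrist joint (q5) is at its limit with this forward tilt. I'll fit a small kinematic model to the readings and look for a lean direction that works at the crock.

```bash
cat > kin.py <<'E'
from plan import *
from scipy.optimize import least_squares
data=[([-1.143,.423,1.63,0,1.089,-.019],[270.07,-563.63,222.66],3),([-.63,.81,.91,-.07,2.03,-.52],[560.54,-419.2,298],1),([-.53,.94,.95,-.01,1.87,-.41],[620.7,-349.9,168.3],1),
([-.53,.94,1.2,-.01,1.62,-.41],[561.6,-316.5,67.5],1),([-.53,.96,.77,-.01,2.01,-1.67],[654.9,-370.5,226],1),([.06,.34,1.65,.14,1.43,-1.39],[511.2,85.1,279.1],1),
([.14,.33,1.9,0,.92,-1.54],[511.9,84.9,179.8],1),([.14,.52,1.95,0,.67,-1.54],[514.1,85.8,62.2],1),([.14,.21,1.81,0,1.12,-1.54],[514.9,85.8,274.3],1),
([.09,-.07,2.22,.7,.37,-2.54],[507.5,129.4,313.2],1),([.52,.28,2.04,-.51,.11,-1.03],[575,326.7,235.6],1)]
def rz(a):return R.from_euler('z',a).as_matrix()
def ry(a):return R.from_euler('y',a).as_matrix()
C=rz(np.pi/2)
def fk(q,k):
    a1,h,L2,L3,e,d,s=k; A=rz(q[0]); B=A@ry(q[1]); F=A@ry(q[1]+q[2])
    T=F@rz(q[3])@ry(q[4])@rz(q[5])@C
    return A@[a1,s,h]+B@[0,0,L2]+F@[e,0,L3]+T@[0,0,d],T
def fitk():
    f=lambda k:np.concatenate([w*(fk(q,k)[0]-p) for q,p,w in data])
    return least_squares(f,[0,300,450,400,0,250,0])
def ik(p,T,k,q0):
    def f(q):
        P,M=fk(q,k); return np.r_[(P-p)/100,R.from_matrix(T.T@M).as_rotvec()]
    lo=np.array([-3,-.9,.09,-1.31,.11,-2.54]);hi=np.array([3,2.11,2.58,4.45,2.69,2.54])
    r=least_squares(f,np.clip(q0,lo+.01,hi-.01),bounds=(lo,hi)); return r.x,r.cost
E
python3 - <<'E'
from kin import *
r=fitk();k=r.x;print(np.round(k,1),"rms",np.sqrt(np.mean(r.fun**2)).round(2)); np.save("k.npy",k)
p,Rc,o=cur(); P,T=fk(o["qpos"],k); print("check",np.round(P-p,1),np.degrees(R.from_matrix(Rc.T@T).magnitude()).round(2))
for fw in (48,):
  for dpsi in range(-180,180,15):
    psi=phi+np.radians(dpsi); best=(9,None)
    Rr=Rdown(psi,np.radians(fw)); rr=np.array([np.cos(psi),np.sin(psi)])
    pf=np.r_[CR-13*rr,14]+112*(Rr@Tax)+19*Rr[:,2]
    for q4 in(-1,0,1,2,3,4):
      for q6 in(-2,-.5,.5,2):
        q,c=ik(pf,Rr,k,[.52,.4,2,q4,.6,q6])
        if c<best[0]: best=(c,q)
        if c<1e-6: break
      if best[0]<1e-6: break
    print(fw,dpsi,"%.1e"%best[0],np.round(best[1],2))
E
```

```text
[  2.4 307.4 559.4 482.4  74.5 304.8  12.5] rms 1.23
check [-1.9 -0.  -1. ] 0.0
48 -180 4.4e-26 [ 0.52  0.94  1.21 -0.01  1.83  1.56]
48 -165 3.2e-27 [ 0.58  0.93  1.22 -0.17  1.81  1.39]
48 -150 4.9e-28 [ 0.64  0.91  1.27 -0.31  1.74  1.22]
48 -135 2.8e-30 [ 0.69  0.88  1.34 -0.45  1.64  1.08]
48 -120 2.4e-26 [ 0.74  0.85  1.43 -0.59  1.52  0.96]
48 -105 4.6e-21 [ 0.78  0.8   1.53 -0.73  1.37  0.87]
48 -90 1.8e-28 [ 0.8   0.75  1.64 -0.87  1.21  0.8 ]
48 -75 2.6e-25 [ 0.82  0.7   1.76 -1.05  1.03  0.75]
48 -60 7.9e-25 [ 0.81  0.66  1.87 -1.26  0.86  0.75]
48 -45 5.2e-03 [ 0.76  0.61  1.92 -1.31  0.69  0.57]
48 -30 4.3e-30 [0.71 0.59 2.06 4.34 0.54 0.94]
48 -15 1.2e-28 [0.61 0.57 2.11 3.78 0.43 1.21]
48 0 1.2e-22 [0.51 0.57 2.13 3.09 0.4  1.6 ]
48 15 1.0e-22 [0.4  0.57 2.11 2.41 0.45 1.97]
48 30 2.6e-26 [0.31 0.59 2.06 1.89 0.56 2.22]
48 45 1.3e-20 [0.25 0.62 1.98 1.51 0.71 2.34]
48 60 1.1e-21 [0.22 0.66 1.87 1.23 0.88 2.38]
48 75 9.6e-30 [0.21 0.7  1.76 1.02 1.05 2.37]
48 90 3.8e-30 [0.23 0.75 1.64 0.85 1.23 2.33]
48 105 8.5e-30 [0.26 0.8  1.53 0.71 1.39 2.26]
48 120 1.8e-21 [0.3  0.85 1.43 0.57 1.53 2.16]
48 135 1.6e-29 [0.35 0.88 1.34 0.43 1.65 2.04]
48 150 8.3e-21 [0.4  0.91 1.27 0.29 1.75 1.89]
48 165 2.1e-20 [0.46 0.93 1.22 0.14 1.81 1.73]
```

Leaning the turner sideways (tool yaw −90° from radial) sits comfortably within the joint ranges. I'll go back to tool-down, yaw, then tilt, all at a safe height.

```bash
cat >> kin.py <<'E'
k=np.load("k.npy"); psi=phi-np.pi/2; Rq=Rdown(psi,FW); a_q=Rq@Tax; rq=np.array([np.cos(psi),np.sin(psi)])
def goal(bz): return np.r_[CR-13*rq,bz]+112*a_q+19*Rq[:,2]
E
python3 - <<'E'
from kin import *
p,Rc,o=cur(); y0=np.arctan2(-Rc[1,0],-Rc[0,0])
A=p+[-20,0,80]; R1=Rdown(phi); R2=Rdown(psi)
delta(p,Rc,A,Rc,"up"); delta(A,Rc,A,R1,"to down"); delta(A,R1,A,R2,"yaw"); delta(A,R2,A,Rq,"tilt")
U=goal(130); delta(A,Rq,U,Rq,"to pre"); delta(U,Rq,goal(14),Rq,"insert"); print(A,U,goal(14))
q=o["qpos"]
for P,T in((A,Rc),(A,R1),(A,Rdown(phi-.5)),(A,Rdown(phi-1)),(A,R2),(A,Rdown(psi,.4)),(A,Rq),(U,Rq),(goal(14),Rq)):
    q,c=ik(P,T,k,q); print("%.0e"%c,np.round(q,2))
E
```

```text
up shift/50(tool at start): [-0.8   0.15 -1.44] norm mm 82 | turn/90deg: [0. 0. 0.] deg 0.0
to down shift/50(tool at start): [0. 0. 0.] norm mm 0 | turn/90deg: [-0.029  0.462 -0.037] deg 41.8
yaw shift/50(tool at start): [0. 0. 0.] norm mm 0 | turn/90deg: [0. 0. 1.] deg 90.0
tilt shift/50(tool at start): [0. 0. 0.] norm mm 0 | turn/90deg: [-0.    -0.533  0.   ] deg 48.0
to pre shift/50(tool at start): [ 0.88 -0.28  1.8 ] norm mm 101 | turn/90deg: [0. 0. 0.] deg 0.0
insert shift/50(tool at start): [1.72 0.   1.55] norm mm 116 | turn/90deg: [0. 0. 0.] deg 0.0
[554.98490785 326.72950835 315.57229183] [561.7576478  287.29164207 222.75452101] [561.7576478  287.29164207 106.75452101]
2e-19 [ 0.54  0.13  2.   -0.24  0.3  -1.3 ]
1e-29 [ 0.51  0.37  1.49  0.    1.28 -1.59]
2e-19 [ 0.51  0.37  1.49  0.    1.28 -1.09]
3e-30 [ 0.51  0.37  1.49 -0.    1.28 -0.59]
4e-30 [ 0.51  0.37  1.49  0.    1.28 -0.02]
3e-23 [ 0.7   0.4   1.5  -0.41  1.33  0.28]
1e-25 [ 0.85  0.52  1.5  -0.79  1.49  0.53]
7e-21 [ 0.8   0.59  1.62 -0.83  1.33  0.65]
2e-22 [ 0.8   0.75  1.64 -0.87  1.21  0.8 ]
```

Request:
{"api": "apply_moves", "payload": {"targets": [[-1, [-0.4, 0.08, -0.72], [0, 0, 0]], [-1, [-0.4, 0.07, -0.72], [0, 0, 0]], [-1, [0, 0, 0], [-0.006, 0.0924, -0.007]], [-1, [0, 0, 0], [-0.006, 0.0924, -0.007]], [-1, [0, 0, 0], [-0.006, 0.0924, -0.007]], [-1, [0, 0, 0], [-0.006, 0.0924, -0.007]], [-1, [0, 0, 0], [-0.005, 0.0924, -0.009]], [-1, [0, 0, 0], [0, 0, 0]]]}}

```text
t: 19.3
ee_pos: [555.0, 327.0, 318.1]
orientation: [-0.831, 3.027, 0.011]
ft_force: [-0.9, -0.0, -2.0]
width: 21.9
grasp_force: 30.0
```

Request:
{"api": "apply_moves", "payload": {"targets": [[-1, [0, 0, 0], [0, 0, 0.11]], [-1, [0, 0, 0], [0, 0, 0.11]], [-1, [0, 0, 0], [0, 0, 0.11]], [-1, [0, 0, 0], [0, 0, 0.11]], [-1, [0, 0, 0], [0, 0, 0.11]], [-1, [0, 0, 0], [0, 0, 0.11]], [-1, [0, 0, 0], [0, 0, 0.11]], [-1, [0, 0, 0], [0, 0, 0.11]]]}}

```text
t: 20.3
ee_pos: [552.9, 326.1, 318.6]
orientation: [-1.298, -2.86, -0.013]
ft_force: [-0.4, -0.6, -1.0]
width: 21.8
grasp_force: 30.0
```

```bash
python3 st.py
python3 - <<'E'
from kin import *
p,Rc,o=cur(); delta(p,Rc,p,Rdown(psi),"yaw rem"); delta(p,Rc,p,Rq,"to tilt")
E
```

```text
20.3 [552.9 326.1 318.6] F tool [-0.2 -0.7  0.9] M [-0.07 -0.1  -0.01] w 21.8 g 30.0 q [ 0.51  0.36  1.5   0.01  1.28 -0.21]
yaw rem shift/50(tool at start): [0. 0. 0.] norm mm 0 | turn/90deg: [ 0.004 -0.003  0.118] deg 10.6
to tilt shift/50(tool at start): [0. 0. 0.] norm mm 0 | turn/90deg: [ 0.053 -0.535  0.109] deg 49.3
```

Request:
{"api": "apply_moves", "payload": {"targets": [[-1, [0, 0, 0], [0.009, -0.089, 0.018]], [-1, [0, 0, 0], [0.009, -0.089, 0.018]], [-1, [0, 0, 0], [0.009, -0.089, 0.018]], [-1, [0, 0, 0], [0.009, -0.089, 0.018]], [-1, [0, 0, 0], [0.009, -0.089, 0.018]], [-1, [0, 0, 0], [0.009, -0.089, 0.018]], [-1, [0, 0, 0], [0, 0, 0]]]}}

```text
t: 21.18
ee_pos: [552.1, 326.6, 315.9]
orientation: [1.159, 2.062, -0.527]
ft_force: [-0.7, -0.0, -2.0]
width: 21.7
grasp_force: 30.0
```

```bash
python3 st.py
python3 - <<'E'
from kin import *
p,Rc,o=cur(); delta(p,Rc,p,Rq,"turn rem"); delta(p,Rc,goal(130),Rq,"to pre")
E
```

```text
21.18 [552.1 326.6 315.9] F tool [ 1.7 -0.6  1.1] M [-0.07  0.42  0.03] w 21.7 g 30.0 q [ 0.86  0.51  1.5  -0.78  1.5   0.53]
turn rem shift/50(tool at start): [0. 0. 0.] norm mm 0 | turn/90deg: [-0.    -0.001  0.008] deg 0.8
to pre shift/50(tool at start): [ 0.87 -0.22  1.82] norm mm 102 | turn/90deg: [-0.    -0.001  0.008] deg 0.8
```

Orientation reached. Moving above the crock, then I'll check with both cameras.

Request:
{"api": "apply_moves", "payload": {"targets": [[-1, [0.2, -0.05, 0.4], [0, 0, 0.008]], [-1, [0.23, -0.06, 0.5], [0, 0, 0]], [-1, [0.23, -0.06, 0.5], [0, 0, 0]], [-1, [0.21, -0.05, 0.42], [0, 0, 0]], [-1, [0, 0, 0], [0, 0, 0]], [-1, [0, 0, 0], [0, 0, 0]]]}}

```text
t: 21.92
ee_pos: [565.0, 287.7, 226.1]
orientation: [1.177, 2.046, -0.516]
ft_force: [-0.2, 0.3, -0.7]
width: 21.6
grasp_force: 30.0
```

```bash
python3 st.py
python3 - <<'E'
from kin import *
p,Rc,o=cur(); delta(p,Rc,goal(130),Rq,"rem"); gp=p-19*Rc[:,2]; a=Rc@Tax; b=gp-112*a; print("butt",b,"lean",np.degrees(np.arccos(a[2])))
d=snap("side");e=snap("top"); v=[]
for n,dd,x,y in(("side",d,195,140),("top",e,145,150)):
    print(n,"pred butt",proj(dd,b).round(1),[(np.round(z["xy"],1).tolist(),round(float(z["score"]),2)) for z in ctrl.pinpoint("turner_butt",n)],
     "crock masks",[(np.round(z["bbox"]).astype(int).tolist(),round(float(z["score"]),2)) for z in ctrl.masks_of("crock",n)])
    im=cv2.resize(dd["pixels"][y:y+150,x:x+130],None,fx=3,fy=3,interpolation=cv2.INTER_CUBIC)
    for P,col in((cyl(36,0,85)+np.r_[CR,0],(0,255,255)),(np.array([b,gp,gp+88*a]),(255,255,0))):
        uv=(proj(dd,P)+.5-[x,y])*3; cv2.polylines(im,[cv2.convexHull(uv.astype(np.float32)).astype(np.int32)],1,col,1)
    v.append(im)
cv2.imwrite("pics/pc.png",np.hstack(v))
E
```

```text
21.93 [565.  287.7 226.1] F tool [ 0.7 -0.   0.2] M [-0.02  0.41  0.07] w 21.6 g 30.0 q [ 0.81  0.59  1.61 -0.83  1.34  0.65]
rem shift/50(tool at start): [ 0.07 -0.06  0.02] norm mm 5 | turn/90deg: [ 0.001  0.001 -0.005] deg 0.5
butt [539.42627705 332.69387299 133.25575219] lean 19.62163345196018
side pred butt [[246.9 245.1]] [([323.9, 288.1], 0.8)] crock masks [([238, 244, 263, 279], 0.93), ([194, 198, 217, 228], 0.78), ([264, 226, 278, 242], 0.48), ([273, 216, 330, 242], 0.17)]
top pred butt [[196.3 225. ]] [([423.8, 179.3], 0.89), ([192.7, 225.2], 0.64)] crock masks [([218, 146, 244, 171], 0.63), ([238, 210, 256, 223], 0.61), ([199, 218, 217, 238], 0.5), ([392, 207, 411, 226], 0.46)]
```

View pics/pc.png

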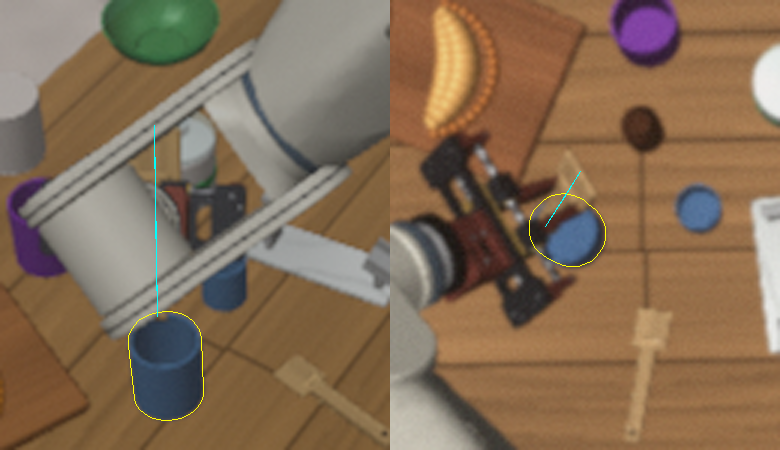

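The side view has the model outline on the crock (250,262), with the butt just above its mouth at (247,245). In the top view the blade lies on the predicted line and the butt at (196,225) is over the crock. Inserting straight down.

Request:
{"api": "apply_moves", "payload": {"targets": [[-1, [0.15, -0.06, 0.1], [0, 0, 0]], [-1, [0.25, 0, 0.225], [0, 0, 0]], [-1, [0.3, 0, 0.27], [0, 0, 0]], [-1, [0.3, 0, 0.27], [0, 0, 0]], [-1, [0.3, 0, 0.27], [0, 0, 0]], [-1, [0.2, 0, 0.18], [0, 0, 0]], [-1, [0, 0, 0], [0, 0, 0]]]}}

```text
t: 23.1
ee_pos: [561.5, 286.9, 124.3]
orientation: [1.175, 2.047, -0.521]
ft_force: [-0.3, -0.8, -1.0]
width: 21.7
grasp_force: 30.0
```

```bash
python3 st.py
python3 - <<'E'
from kin import *
p,Rc,o=cur(); delta(p,Rc,goal(14),Rq,"rem"); gp=p-19*Rc[:,2]; a=Rc@Tax; print("butt",gp-112*a)
E
```

```text
23.1 [561.5 286.9 124.3] F tool [ 0.4 -0.7  1. ] M [-0.07  0.38  0.06] w 21.7 g 30.0 q [ 0.81  0.73  1.64 -0.86  1.23  0.78]
rem shift/50(tool at start): [0.26 0.01 0.23] norm mm 18 | turn/90deg: [-0.     0.001 -0.003] deg 0.3
butt [535.66007427 331.54512883  31.38122845]
```

No contact; on down to about 14 mm.

Request:
{"api": "apply_moves", "payload": {"targets": [[-1, [0.15, 0, 0.13], [0, 0, 0]], [-1, [0.12, 0, 0.1], [0, 0, 0]], [-1, [0, 0, 0], [0, 0, 0]], [-1, [0, 0, 0], [0, 0, 0]]]}}

```text
t: 23.6
ee_pos: [561.8, 287.9, 108.1]
orientation: [1.176, 2.046, -0.518]
ft_force: [-0.9, 0.5, -1.7]
width: 21.8
grasp_force: 30.0
```

```bash
python3 st.py
python3 - <<'E'
from kin import *
p,Rc,o=cur(); gp=p-19*Rc[:,2]; a=Rc@Tax; print("butt",gp-112*a)
E
```

```text
23.6 [561.8 287.9 108.1] F tool [ 1.8 -0.5  0.5] M [-0.05  0.38  0.07] w 21.8 g 30.0 q [ 0.81  0.75  1.64 -0.87  1.21  0.8 ]
butt [536.1862481  332.71226547  15.28044042]
```

Request:
{"api": "apply_moves", "payload": {"targets": [[-0.3, [0, 0, 0], [0, 0, 0]], [0, [0, 0, 0], [0, 0, 0]], [0.4, [0, 0, 0], [0, 0, 0]], [0.4, [0, 0, 0], [0, 0, 0]], [0.4, [0, 0, 0], [0, 0, 0]], [0.4, [0, 0, 0], [0, 0, 0]]]}}

```text
t: 24.35
ee_pos: [561.7, 287.8, 107.9]
orientation: [1.176, 2.046, -0.518]
ft_force: [0.3, -0.6, -0.1]
width: 61.7
grasp_force: 0.0
```

Request:
{"api": "apply_moves", "payload": {"targets": [[0.4, [0, 0, -0.3], [0, 0, 0]], [0.4, [0, 0, -0.6], [0, 0, 0]], [0.4, [0, 0, -0.9], [0, 0, 0]], [0.4, [0, 0, -0.9], [0, 0, 0]], [0.4, [0, 0, -0.9], [0, 0, 0]], [0.4, [0, 0, 0], [0, 0, 0]]]}}

```text
t: 25.1
ee_pos: [492.9, 406.7, 231.1]
orientation: [1.175, 2.048, -0.509]
ft_force: [0.1, 0.6, -0.3]
width: 61.7
grasp_force: 0.0
```

```bash
python3 st.py
python3 - <<'E'
from plan import *
d=snap("side");e=snap("top")
for q in(-.1,-.05,0,.05,.1,.2):
    r,W=redfit(d,"side",hp); kn=render(d,knob((462,-260,2.63),q),W)*(1-render(d,[cyl(98,85,135)+[418,-242,0]],W))
    r2,W2=redfit(e,"top",hp); print(q,round(float(((kn-r)**2).sum()),1),round(float(((render(e,knob(hp,q),W2)-r2)**2).sum()),1))
c=lambda d,x,y,w,h,s:cv2.resize(d["pixels"][y:y+h,x:x+w],None,fx=s,fy=s,interpolation=cv2.INTER_CUBIC)
t=np.hstack([c(d,185,170,130,110,3),c(e,140,150,130,110,3)]); k=np.hstack([c(d,320,120,65,40,6),c(e,372,195,65,40,6)])
cv2.imwrite("pics/fin.png",np.vstack([t,k]))
E
```

```text
25.1 [492.9 406.7 231.1] F tool [ 0.6  0.4 -0.2] M [-0.06  0.36  0.08] w 61.7 g 0.0 q [ 1.    0.65  1.48 -0.73  1.49  0.72]
-0.1 126.4 96.2
-0.05 123.5 96.0
0 119.6 94.5
0.05 114.5 93.1
0.1 111.2 92.1
0.2 101.5 97.9
```

View pics/fin.png

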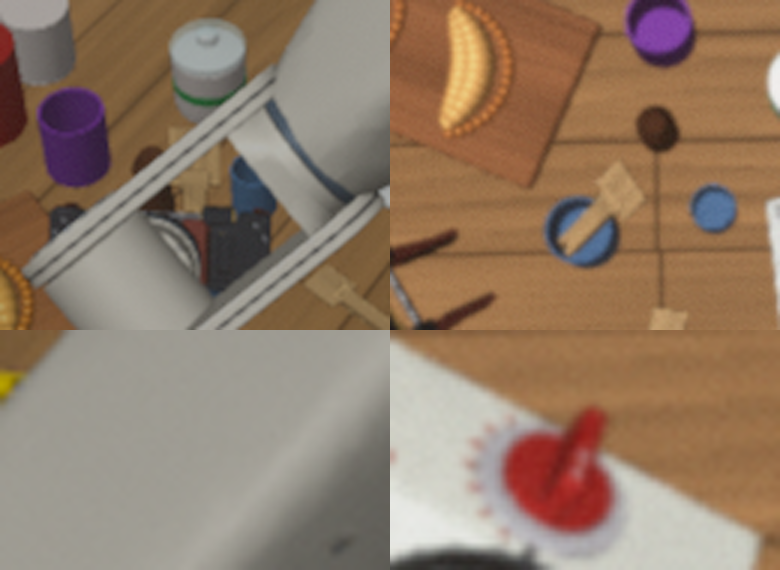

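Run:
```python
from kin import *
e=snap("top")
m=ctrl.masks_of("turner","top"); print([(np.round(x["bbox"]).astype(int).tolist(),round(float(x["score"]),2)) for x in m])
print([(np.round(x["xy"],1).tolist(),round(float(x["score"]),2)) for x in ctrl.pinpoint("turner_butt","top")])
for L in(15,20,25,30,35):
    L_=np.radians(L); a=np.r_[rq*np.sin(L_),np.cos(L_)]; b=np.r_[CR-rq*(32-8/np.cos(L_)-1),12]; print(L,proj(e,[b,b+200*a]).round(1).tolist())
r2,W2=redfit(e,"top",hp)
for q0 in(0,.15):
    f=lambda p:((render(e,knob([p[0],p[1],hp[2]],p[2]),W2)-r2)**2).sum()
    r=fit(f,(463,-261.5,q0),(5,5,.15)); print(np.round(r.x,3),round(r.fun,1))
    print([(round(q,2),round(f([r.x[0],r.x[1],q]),1)) for q in np.arange(-.2,.35,.1)])
```

```text
[([227, 251, 241, 297], 0.7), ([194, 203, 224, 236], 0.58), ([395, 126, 426, 186], 0.56)]
[([423.8, 176.5], 0.59), ([224.3, 297.2], 0.53)]
15 [[199.2, 230.9], [205.5, 216.8]]
20 [[199.3, 230.9], [210.7, 214.0]]
25 [[199.4, 230.8], [215.7, 211.4]]
30 [[199.5, 230.7], [220.6, 208.9]]
35 [[199.6, 230.7], [225.3, 206.6]]
[ 4.66566e+02 -2.63951e+02  9.80000e-02] 85.9
[(np.float64(-0.2), np.float32(95.7)), (np.float64(-0.1), np.float32(93.7)), (np.float64(0.0), np.float32(89.4)), (np.float64(0.1), np.float32(87.6)), (np.float64(0.2), np.float32(90.5)), (np.float64(0.3), np.float32(94.5))]
[ 4.64973e+02 -2.60825e+02  1.57000e-01] 86.8
[(np.float64(-0.2), np.float32(101.2)), (np.float64(-0.1), np.float32(95.6)), (np.float64(0.0), np.float32(92.5)), (np.float64(0.1), np.float32(87.7)), (np.float64(0.2), np.float32(90.1)), (np.float64(0.3), np.float32(95.1))]
```

The knob hit its stop at 0 rad in the hotplate frame, with a clear moment rise. The turner leans about 28° in the crock, which hasn't moved, and the gripper is free. Handing in.

```bash
python3 -c "
from workcell import ctrl
print(ctrl.close_job())"
```

```text
the job is handed in; nothing more can be done
None
```

I turned the knob back to its off stop, stood the turner handle-down in the large blue crock with the crock unmoved, and handed the job in at about 25 s; no verdict came back. Off was judged by the torque at the stop, because the camera fit (about 0.1 rad) was too coarse to confirm the 0.06 rad limit.

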